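Tuck the terminal cover under the lap of the main cover and hold it down

TASK

Pick up the orange terminal cover from the blue carrier and lay it flat on the black gasket round the open terminal compartment, its straight side flush against the housing's raised side wall and its front edge still just short of the dark finned main cover. Then slide it along that wall so that its front edge tucks under the overhanging edge of the main cover, until its turned-down rear flange meets the end wall; the main cover is bedded in wet sealant, so do not lift or shift it. Finish while still holding the terminal cover there, pressed down flat on the gasket with a firm push of about 10 N, ready for its screws, and leave everything else on the bench where it is.

Things in the scene. Friction and masses are not known exactly. Their poses are not given: they have to be found in the camera images.
- housing: Grey cast housing 200 x 120 mm, fixed in an aluminium nest 250 x 150 x 12 mm. Origin: bench level, under its middle; z up, +x toward the coil end (finned main cover), -x end: terminal compartment, +y: raised wall. Terminal cover home: its origin at (-57, -1, 52) mm
- gasket: firm, smooth black rubber gasket 2 mm thick, fixed on the ledges round the terminal compartment, top at z = 52 mm (origin: housing frame 0, 0, 50 mm). In the housing frame it runs along the end wall (x -99 to -94 mm) and both sides (y -59 to -54 and y 50 to 55 mm), open toward the main cover. The terminal cover slides on it; axes as the housing
- end_wall (a point): on the outer face of the terminal end wall, at gasket height (housing frame -100, -1, 52 mm); the cover's rear flange stops against this face. Two black cable glands stick out 18 mm below it, tops at z = 37 mm. Axes as the housing
- raised_wall (a point): on the straight inner face (housing y = 56 mm, parallel to x) of the raised side wall, halfway along the terminal compartment, at gasket height (housing frame -50, 56, 52 mm). The wall rises 7 mm above the gasket. Axes as the housing
- main_cover: Dark aluminium main cover with seven fins, plate 121 x 120 x 4 mm, about 0.35 kg, lying by its own weight on the coil end's walls (59 mm high), a spigot leaving it 1.5 mm play. Origin: middle of the plate's underside (housing frame 40.5, 0, 59 mm); axes as the housing. Its front edge overhangs the compartment, 14 mm past the partition. Fins reach 13 mm above its underside. Do not lift or shift
- lap_edge (a point): middle of the main cover's overhanging front edge, on its underside (housing frame -20, 0, 59 mm), 7 mm above the gasket: the 4 mm plate of the terminal cover passes under with 3 mm to spare; axes as the main cover
- cover: Orange plastic terminal cover, 0.09 to 0.18 kg: plate 94 (x) x 114 (y) x 4 mm, origin at the middle of its underside, z up, +x toward its plain front edge. Rear flange, full width, hangs 10 mm down at x -47 to -43. Grip it from above by the raised box 54 (x) x 36 (y) x 20 mm on its middle, across the 36 mm. Starts level, underside 22 mm above the bench
- tongue (a point): middle of the terminal cover's front edge, on its underside (47 mm ahead of its origin); axes as the cover
- flange (a point): on the inner (front) face of the terminal cover's rear flange, at the height of the plate's underside (43 mm behind its origin); axes as the cover
- edge_front (a point): on the cover's straight +y side, underside, 42 mm ahead of its origin (42, 57, 0 mm); this side goes flush against the raised wall
- edge_rear (a point): on the cover's straight +y side, underside, 42 mm behind its origin (-42, 57, 0 mm)
- carrier: Blue plastic carrier fixed on the bench, base 130 (x) x 150 (y) x 5 mm, with two ribs 10 mm wide, their tops 22 mm above the bench, along its x at y = -40 and +40 mm, that support the terminal cover. Origin: middle of its underside
- case_a: bystander: open grey coil case 110 x 85 x 32 mm; origin under its middle
- case_b: bystander: a second such coil case 110 x 85 x 32 mm; origin under its middle
- coil_a: bystander: toroid coil, tan with copper winding, 70 mm across, 26 mm high; origin under its middle
- coil_b: bystander: a second such toroid coil
- screwdriver: bystander: screwdriver lying on the bench; origin under its middle
- screw_tray: bystander: yellow tray of screws, 90 x 70 x 28 mm; origin under its middle
- flask: bystander: white and purple vacuum flask, 80 mm across, 228 mm high; origin under its middle
- sealant: bystander: small sealant bottle standing on the bench, 42 mm across, 110 mm high; origin under its middle
Things that resemble listed ones, but are neither listed nor needed, are in the scene too. Of the things that look like the main_cover, the middle-sized one is meant.

How it is judged:
By the outcome, as a careful person would: the job done as asked, in the order asked, and still so for the second after the job is handed in, while the arm keeps its last pose, push and grip.
It also fails if it takes over 38 s, if anything falls off the work surface, if the arm or the gripper's body presses on something with over 40 N, if the wrist force passes 120 N, or if a joint passes its speed limit or range.

ROBOT

A 6-joint arm with a two-finger parallel gripper is mounted at the origin on the work surface. World frame = base frame: x ahead of the robot, y to its left, z up, the work surface at z = 0. Lengths are in mm, angles in rad, forces in N, time in s.
With the tool pointing down it reaches from about 275 to 750 mm from the base axis. Payload 10.2 kg.
Tool frame: the origin (TCP) lies midway between the tips of the shut fingers; the grasp point (between the pads) lies grasp_offset behind it (grasp_offset is the distance from the TCP to the grasp point, in mm); x points along the fingers, z is the direction in which the jaws open and shut, and the axes are right-handed (so a half turn about x gives the same grasp; the last joint's range is limited). The gripper opens to 85 mm and grips with 20 to 120 N. Pads are 22 mm wide; open, the fingers measure 114 mm over their backs; the gripper's body (76 mm by 85 mm) begins 54 mm behind the grasp point. The pads swing forward as they close: fully open they stand 13 mm farther back than shut.
Start: joints at [-0.223, 0.313, 1.498, -0, 1.331, -0.223], TCP at [525.006, -0.013, 231.294] pointing down, gripper open.
Joint ranges: [-2.94, 2.94], [-0.97, 2.17], [0.19, 2.56], [-1.23, 4.37], [0.02, 3.11], [-2.88, 2.88]. Speed limits (rad/s): [2.39, 2.39, 3.01, 3.14, 3.14, 3.14].

INTERFACE

Orientations are given as a unit quaternion [w, x, y, z].
In Python, from rig import sense, capture, calibration, finish_job, grasp_offset gives the robot as it stands.
- The arm moves only by the shell command python3 -m jog 'ROWS' [FORCE]. ROWS is JSON, a list of rows, each an object with "linear": the shift along the tool's x, y, z scaled (see below), a list of three; "rotation": the turn, a rotation vector about the tool's x, y, z scaled (see below), a list of three; "grip": the finger opening in mm, from 0 to 85.4. A call has 1 to 20 rows; each row is the pose to reach, as a shift and turn from the pose measured when the call began, along the tool's axes at that moment; what a row does not reach only later rows make up. The controller multiplies each number of a shift by 0.3 m and each number of a turn by 0.5 rad. A row lasts 1/12 s, in which the tool goes at most 41.7 mm and 7.16 degrees, less where a joint would pass 70% of its speed; a pose out of reach is approached as far as the arm can. A call with a number of a shift or a turn outside -1 to 1 is refused whole. A call with a gripper value outside its range is refused whole. The fingers move at their own pace and stop on an object; FORCE is the grip in N (left out, the last holds). Time passes only in rows, so rows that repeat a pose let the fingers close. It gives the time, the measured TCP pose, the force and the opening at its end, in the units of the state.
- sense(): the state, without advancing time (a new reading comes with each control period).
- capture(name): name is "scene" or "side" or "wrist"; returns (picture, depth): 384x512x3 uint8, red, green, blue; 384x512 float32, mm along the optical axis (not along the pixel's ray), 0 where there is no reading.
- calibration(name): a dict with "intrinsics" (3x3 intrinsics, pixels), "world_from_camera" (4x4, takes a point from camera to world coordinates). Camera axes: x right, y up, looking along -z (the intrinsics and any distortion apply to the point x, -y, -z); pixel columns grow to the right and rows downward; lengths in mm; the calibration is good to about 2 mm. A picture is of the moment at which its call begins: read the wrist's pose just before it. calibration takes no time and is no camera call; for the wrist camera it gives the pose at the moment of the call.
- finish_job(): hands the job in, once; it reports no verdict.
The state is a dict: "time_s": time; "joints": joint angles; "dq": joint speeds; "tau": joint torques, N m; "eef_pos": TCP position; "ee_rot": TCP orientation; "force": force on the tool from outside, world axes, zero at the start; "wrist_torque": the same for the moment, N m; "grip_width": opening from 0.0 (shut) to 1.0 (fully open).
Only numpy, scipy, OpenCV 4.12 (cv2) and the standard library are available. Lean on these libraries where they do the work, as an engineer would, in place of code of your own. Each camera call takes 0.05 s, during which the arm holds its last target.

## Working session

There is one attempt and no reset: what is moved stays moved. The work goes in short steps, Python scripts to look and compute and a shell command to move; the robot and the scene stay as the last step left them, time stands still between calls to the robot, and variables do not carry over. Pictures are saved under pics/ and viewed, and the job is handed in when it is done.

```bash
ls; mkdir -p pics
python3 - <<'E'
from rig import *
import cv2,json,numpy as np
s=sense();print(s, grasp_offset if not callable(grasp_offset) else grasp_offset())
for n in ("scene","side","wrist"):
    c=calibration(n);p,d=capture(n)
    np.savez(f"pics/{n}0.npz",p=p,d=d,K=c["intrinsics"],T=c["world_from_camera"])
    cv2.imwrite(f"pics/{n}0.png",cv2.cvtColor(p,cv2.COLOR_RGB2BGR))
    print(n,c)
E
```

```text
pics
{'time_s': 0.0, 'joints': array([-2.23403845e-01,  3.13455254e-01,  1.49849328e+00, -8.39349967e-06,
        1.33096759e+00, -2.23420108e-01]), 'dq': array([ 0.00018139, -0.0003569 ,  0.00100635, -0.00045447,  0.00047112,
        0.0003396 ]), 'tau': array([-5.78409599e-04, -4.12261176e+01, -2.59742296e+01, -3.58453699e-04,
        4.11797926e-03, -1.23038126e-05]), 'eef_pos': array([5.24729517e+02, 4.51336659e-02, 2.30711228e+02]), 'ee_rot': array([7.06649700e-01, 9.44036096e-05, 7.07563553e-01, 1.07317004e-04]), 'force': array([-0.01440227,  0.82464225, -0.0815958 ]), 'wrist_torque': array([ 0.03530102, -0.05276431, -0.00576639]), 'grip_width': 0.9973859579688857} 18.700000000000003
scene {'intrinsics': array([[350.49555969,   0.        , 251.43227499],
       [  0.        , 350.49555969, 191.64575141],
       [  0.        ,   0.        ,   1.        ]]), 'world_from_camera': array([[-6.07244041e-01, -4.95068863e-01,  6.21418937e-01,
         1.27329497e+03],
       [ 7.94420642e-01, -3.90410954e-01,  4.65268880e-01,
         5.61930343e+02],
       [ 1.22686246e-02,  7.761997
[... 514 characters left out ...]
.87928939e-02,  8.59560138e-01,  5.10688943e-01,
         8.64538589e+02],
       [ 0.00000000e+00,  0.00000000e+00,  0.00000000e+00,
         1.00000000e+00]])}
wrist {'intrinsics': array([[312.27110748,   0.        , 256.18570196],
       [  0.        , 312.27110748, 192.32020831],
       [  0.        ,   0.        ,   1.        ]]), 'world_from_camera': array([[ 9.99998249e-01, -3.30394997e-04,  1.84208935e-03,
         5.25062437e+02],
       [-2.04572573e-04,  9.59097166e-01,  2.83076995e-01,
         7.14322060e+01],
       [-1.86026990e-03, -2.83076876e-01,  9.59095418e-01,
         3.73080079e+02],
       [ 0.00000000e+00,  0.00000000e+00,  0.00000000e+00,
         1.00000000e+00]])}
```

View pics/scene0.png

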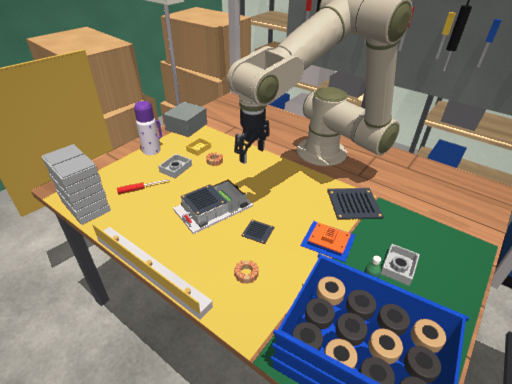

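View pics/side0.png

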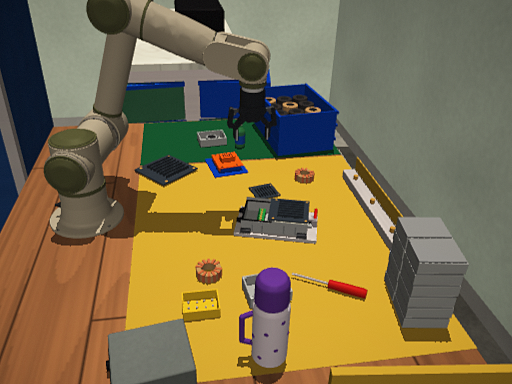

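View pics/wrist0.png

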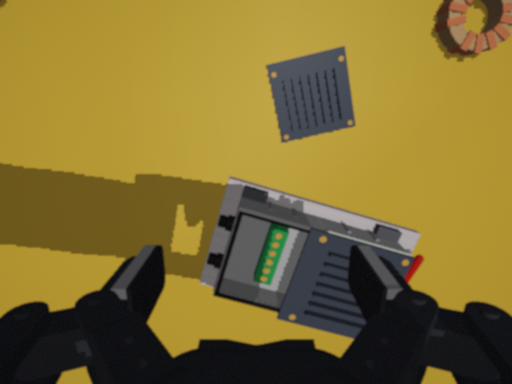

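The scene view shows the orange cover at about (330,238) on the blue carrier and the housing at (212,203). The wrist view shows the housing at (310,265), turned about -15°, with its terminal end to the left. I'll measure both now.

```bash
cat > h.py <<'E'
import numpy as np,cv2
def load(n):
    z=np.load(f"pics/{n}.npz");return z["p"],z["d"],z["K"],z["T"]
def cloud(d,K,T):
    v,u=np.mgrid[:d.shape[0],:d.shape[1]]
    x=(u-K[0,2])/K[0,0]*d;y=(v-K[1,2])/K[1,1]*d
    P=np.stack([x,-y,-d,np.ones_like(d)],-1)@T.T
    P=P[...,:3];P[d<=0]=np.nan;return P
E
python3 - <<'E'
from h import *
for n in ("scene0","side0"):
    p,d,K,T=load(n);P=cloud(d,K,T)
    hsv=cv2.cvtColor(p,cv2.COLOR_RGB2HSV)
    bl=(hsv[...,0]<14)&(hsv[...,1]>190)&(hsv[...,2]>120)
    m=bl&(P[...,1]>100) if True else bl
    print(n,bl.sum())
    nn,lab,st,c=cv2.connectedComponentsWithStats(bl.astype(np.uint8))
    for i in range(1,nn):
        if st[i,4]>40:
            q=P[lab==i];print(st[i],np.nanmedian(q,0),np.nanmin(q,0),np.nanmax(q,0))
            if st[i,4]>200: print(np.histogram(q[:,2],bins=range(0,60,4)))
p,d,K,T=load("wrist0");P=cloud(d,K,T)
for (u,v) in [(230,180),(420,235),(205,282),(323,239),(405,262),(293,317),(285,318),(311,229),(240,213),(217,294),(100,100),(345,50),(267,67)]:
    print(u,v,P[v,u].round(1))
cv2.imwrite("pics/w_big.png",cv2.resize(cv2.cvtColor(p,cv2.COLOR_RGB2BGR)[165:350,180:440],None,fx=3,fy=3,interpolation=cv2.INTER_CUBIC))
p,d,K,T=load("scene0")
cv2.imwrite("pics/s_big.png",cv2.resize(cv2.cvtColor(p,cv2.COLOR_RGB2BGR)[165:290,165:395],None,fx=3.4,fy=3.4,interpolation=cv2.INTER_CUBIC))
E
```

```text
scene0 822
[117 183  27  10 144] [ 715.00678293 -437.99109287   21.35600941] [ 671.47325382 -468.17503903    9.24107409] [ 756.28435018 -409.15440393   29.5894816 ]
[309 223  40  30 629] [492.12357833 296.66089466  27.7000265 ] [427.92778938 228.54982088  21.59700591] [536.69106076 348.81534646  51.24338712]
(array([  0,   0,   0,   0,   0,   9, 339, 152,  13,  12,  12,  64,  25,
         0]), array([ 0,  4,  8, 12, 16, 20, 24, 28, 32, 36, 40, 44, 48, 52, 56]))
side0 648
[212 152  31  19 355] [479.13194727 272.3284129   25.51125429] [427.61654462 215.92328303  -5.7257094 ] [538.49416748 403.03285131  49.67441347]
(array([  2,   1,   0,   0,  11,  96, 122,  11,  16,  13,  32,  36,   4,
         0]), array([ 0,  4,  8, 12, 16, 20, 24, 28, 32, 36, 40, 44, 48, 52, 56]))
[328 280  39  17 267] [ 710.41419382 -451.15123017   21.46945561] [ 665.49750506 -478.27060196   -3.39260143] [ 753.17378906 -396.28745058   26.94004527]
(array([  2,   0,   1,  30,  71, 113,  46,   0,   0,   0,   0,   0,   0,
         0]), array([ 0,  4,  8, 12, 16, 20, 24, 28, 32, 36, 40, 44, 48, 52, 56]))
230 180 [493.1 -19.9  11.7]
420 235 [730.8 -91.6  10.5]
205 282 [ 456.9 -158.3   12.1]
323 239 [596.5 -72.1  64.3]
405 262 [ 689.2 -100.4   63. ]
293 317 [ 567.6 -172.7   62.9]
285 318 [ 558.4 -174.7   62.1]
311 229 [583.3 -61.3  62.6]
240 213 [506.7 -47.2  51.1]
217 294 [ 478.1 -148.6   52.8]
100 100 [345.6  71.6   0.7]
345 50 [620.6 123.5   5. ]
267 67 [536.2 106.3   5.7]
```

View pics/w_big.png

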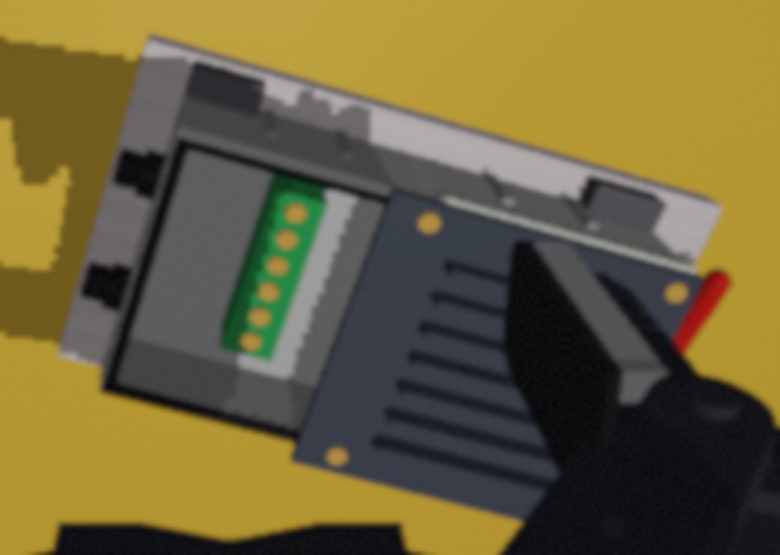

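View pics/s_big.png

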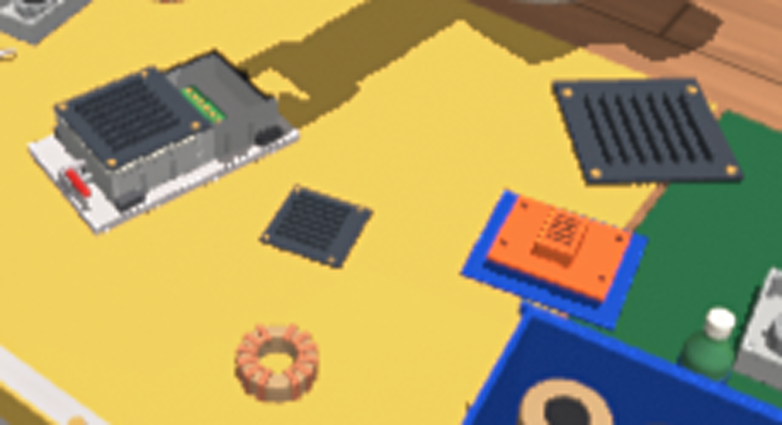

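Run:
```python
from h import *
p,d,K,T=load("scene0");P=cloud(d,K,T)
for (u,v) in [(322,257),(300,290),(375,268),(462,297),(377,260),(374,275),(355,200),(310,238),(352,236),(325,222),(343,258),(400,260)]:
    print(u,v,P[v,u].round(0))
m=(P[...,0]>300)&(P[...,0]<800)&(P[...,1]>0)&(P[...,1]<400)&(P[...,2]>60)
v,u=np.nonzero(m);print(len(v),P[m].min(0),P[m].max(0))
p,d,K,T=load("side0");P=cloud(d,K,T)
m=(P[...,0]>300)&(P[...,0]<800)&(P[...,1]>130)&(P[...,1]<420)&(P[...,2]>60)
print(P[m].min(0),P[m].max(0))
```

```text
322 257 [691. 354. 168.]
300 290 [812. 362. 171.]
375 268 [562. 464.  83.]
462 297 [435. 691.   3.]
377 260 [558. 461. 111.]
374 275 [567. 469.  60.]
355 200 [254. 276.  26.]
310 238 [526. 243.  29.]
352 236 [412. 341.   7.]
325 222 [400. 235.   0.]
343 258 [519. 360.   8.]
400 260 [432. 506.  24.]
5751 [3.00064602e+02 3.68338683e-02 6.04590212e+01] [799.8158061  399.98679137 620.84275146]
[681.74245657 332.62111239  60.01719638] [799.99306792 419.15531234 171.67632321]
```

```bash
python3 -m jog '[{"linear":[0,0.14,-0.02],"rotation":[0,0,0],"grip":85},{"linear":[0,0.28,-0.04],"rotation":[0,0,0],"grip":85},{"linear":[0,0.42,-0.06],"rotation":[0,0,0],"grip":85},{"linear":[0,0.56,-0.08],"rotation":[0,0,0],"grip":85},{"linear":[0,0.7,-0.1],"rotation":[0,0,0],"grip":85},{"linear":[0,0.84,-0.12],"rotation":[0,0,0],"grip":85},{"linear":[0,0.95,-0.133],"rotation":[0,0,0],"grip":85},{"linear":[0,0.95,-0.133],"rotation":[0,0,0],"grip":85},{"linear":[0,0.95,-0.133],"rotation":[0,0,0],"grip":85},{"linear":[0,0.95,-0.133],"rotation":[0,0,0],"grip":85}]'
cat > snap.py <<'E'
import sys
from rig import *
import cv2,numpy as np
for a in sys.argv[1:]:
    n,k=a.split(":")
    c=calibration(n);p,d=capture(n)
    np.savez(f"pics/{n}{k}.npz",p=p,d=d,K=c["intrinsics"],T=c["world_from_camera"])
    cv2.imwrite(f"pics/{n}{k}.png",cv2.cvtColor(p,cv2.COLOR_RGB2BGR))
s=sense();print({k:np.round(s[k],4) for k in("time_s","eef_pos","ee_rot","force","grip_width","joints")})
E
python3 snap.py wrist:1
```

```text
time_s: 0.98
eef_pos: [484.9, 284.6, 230.7]
ee_rot: [0.707, -0.0, 0.708, -0.0]
force: [0.3, 0.6, 0.6]
grip_width: 0.997
{'time_s': np.float64(1.0333), 'eef_pos': array([485.1458, 284.1109, 230.8133]), 'ee_rot': array([ 7.067e-01,  3.000e-04,  7.076e-01, -4.000e-04]), 'force': array([ 0.2538, -0.6787,  0.5348]), 'grip_width': np.float64(0.9965), 'joints': array([3.2130e-01, 3.9630e-01, 1.3820e+00, 2.0000e-04, 1.3645e+00,
       3.2230e-01])}
```

View pics/wrist1.png

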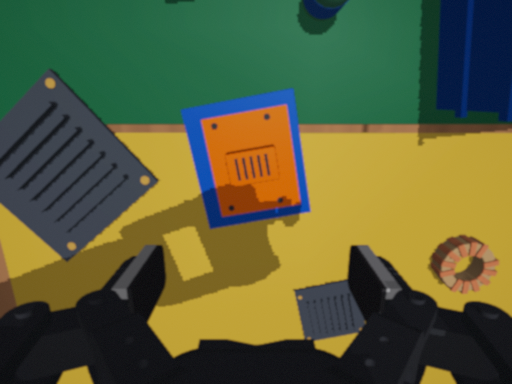

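Run:
```python
from h import *
a=[]
for n,(v0,v1,u0,u1) in {"scene0":(215,265,295,360),"side0":(145,185,200,255),"wrist1":(80,240,170,320)}.items():
    p,d,K,T=load(n);c=cv2.cvtColor(p,cv2.COLOR_RGB2BGR)[v0:v1,u0:u1]
    f=390/c.shape[1]; c=cv2.resize(c,None,fx=f,fy=f,interpolation=cv2.INTER_CUBIC);
    c=cv2.copyMakeBorder(c,0,max(0,420-c.shape[0]),0,0,cv2.BORDER_CONSTANT)[:420]
    a.append(c)
cv2.imwrite("pics/z1.png",np.hstack(a[:2]));cv2.imwrite("pics/z2.png",a[2])
```

```text
(no output)
```

View pics/z1.png

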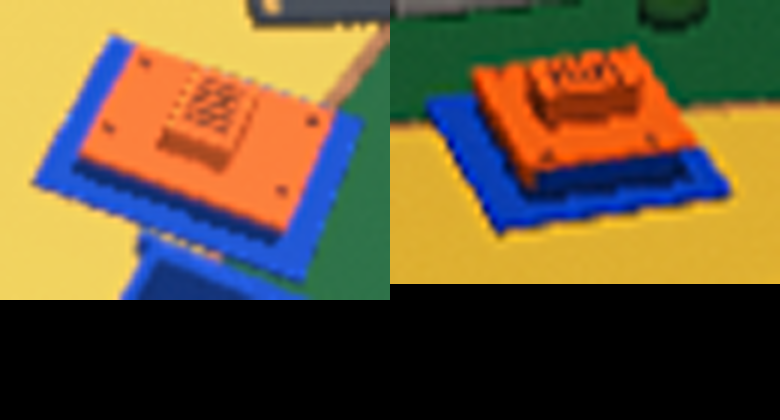

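View pics/z2.png

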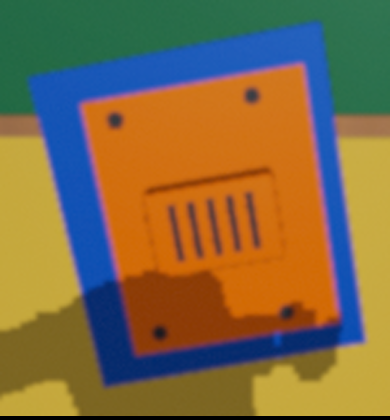

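Cover: the flange is on the world -x side (visible at the left in the side view), yaw is about +10°, and it sits around wrist pixel (251,160). I'll fit the cover and housing outlines at their known heights.

```bash
cat >> h.py <<'E'
def ray(uv,K,T,z):
    uv=np.atleast_2d(np.asarray(uv,float))
    D=np.c_[(uv[:,0]-K[0,2])/K[0,0],-(uv[:,1]-K[1,2])/K[1,1],-np.ones(len(uv))]@T[:3,:3].T
    o=T[:3,3];return o+D*((z-o[2])/D[:,2])[:,None]
def proj(X,K,T):
    X=np.atleast_2d(X);c=(X-T[:3,3])@T[:3,:3]
    return np.c_[K[0,2]+K[0,0]*c[:,0]/-c[:,2],K[1,2]-K[1,1]*c[:,1]/-c[:,2]]
E
python3 - <<'E'
from h import *
p,d,K,T=load("wrist1");P=cloud(d,K,T)
hsv=cv2.cvtColor(p,cv2.COLOR_RGB2HSV)
m=((hsv[...,0]<14)&(hsv[...,1]>190)&(hsv[...,2]>80)).astype(np.uint8)
m[:, 330:]=0
m=cv2.morphologyEx(m,cv2.MORPH_CLOSE,np.ones((7,7)))
cs,_=cv2.findContours(m,0,cv2.CHAIN_APPROX_NONE);c=max(cs,key=cv2.contourArea)[:,0]
W=ray(c,K,T,26)[:,:2].astype(np.float32)
print("cover rect",cv2.minAreaRect(W),cv2.boxPoints(cv2.minAreaRect(W)))
q=P[(m>0)];print("z",np.nanpercentile(q[:,2],[5,25,50,75,95]))
bt=q[q[:,2]>38];print("box top n",len(bt),np.nanmean(bt,0),cv2.minAreaRect(bt[:,:2].astype(np.float32)))
b=((hsv[...,0]>105)&(hsv[...,0]<122)&(hsv[...,1]>200)).astype(np.uint8);b[:,330:]=0;b[:80]=0
b=cv2.morphologyEx(b|m,cv2.MORPH_CLOSE,np.ones((5,5)))
cs,_=cv2.findContours(b,0,cv2.CHAIN_APPROX_NONE);c=max(cs,key=cv2.contourArea)[:,0]
print("carrier",cv2.minAreaRect(ray(c,K,T,5)[:,:2].astype(np.float32)))
p,d,K,T=load("wrist0");P=cloud(d,K,T)
for nm,(x,y),z in [("lapL",(393,190),63),("lapR",(293,460),63),("farL",(703,270),63),("gask",(103,388),52),("wallgask",(182,143),52),("nestTL",(150,37),12),("nestTR",(722,206),12),("nestBL",(60,352),12)]:
    print(nm,ray([x/3+180-.33,y/3+165-.33],K,T,z).round(1))
E
```

```text
cover rect ((483.06292724609375, 269.2281494140625), (90.51952362060547, 73.22129821777344), 9.93358039855957) [[432.1661  297.48236]
 [444.79727 225.35875]
 [533.9597  240.97394]
 [521.3286  313.09753]]
z [24.70005247 25.56651385 26.5449335  45.5093104  46.62760082]
box top n 1124 [478.76664243 289.53303983  45.59284072] ((479.65374755859375, 287.6211242675781), (52.05915069580078, 36.060569763183594), 10.078248977661133)
carrier ((475.0816650390625, 285.1030578613281), (128.44497680664062, 146.77346801757812), 10.464144706726074)
lapL [[582.8 -59.9  63. ]]
lapR [[ 549.3 -174.    63. ]]
farL [[697.9 -91.5  63. ]]
gask [[ 474.4 -149.1   52. ]]
wallgask [[507.1 -46.1  52. ]]
nestTL [[492.9 -16.2  12. ]]
nestTR [[730.  -88.7  12. ]]
nestBL [[ 449.9 -158.4   12. ]]
```

Run:
```python
from h import *
from scipy.optimize import least_squares
p,d,K,T=load("wrist1")
def fit(M,uv,K,T,x0):
    M=np.array(M,float);uv=np.array(uv)
    def X(a):
        c,s=np.cos(a[2]),np.sin(a[2])
        return np.c_[a[0]+c*M[:,0]-s*M[:,1],a[1]+s*M[:,0]+c*M[:,1],M[:,2]]
    r=least_squares(lambda a:(proj(X(a),K,T)-uv).ravel(),x0,loss='soft_l1')
    return r.x,(proj(X(r.x),K,T)-uv).round(2)
uv=np.array([(80,102),(305,64),(340,322),(133,356),(145,191),(270,170),(286,252),(158,272)])/2.6+[170,80]-.3
a,r=fit([(-47,57,26),(47,57,26),(47,-57,26),(-47,-57,26),(-27,18,46),(27,18,46),(27,-18,46),(-27,-18,46)],uv,K,T,[480,285,.17])
print("cover",a,np.degrees(a[2]));print(r)
p,d,K,T=load("wrist0")
uv=np.array([(393,190),(293,460),(703,270),(150,37),(722,206),(60,352)])/3+[180,165]-.33
a,r=fit([(-20,60,63),(-20,-60,63),(101,60,63),(-125,75,12),(125,75,12),(-125,-75,12)],uv,K,T,[590,-100,-.28])
print("housing",a,np.degrees(a[2]));print(r)
# draw overlay
img=cv2.resize(cv2.cvtColor(p,cv2.COLOR_RGB2BGR)[165:350,180:440],None,fx=3,fy=3,interpolation=cv2.INTER_CUBIC)
c,s=np.cos(a[2]),np.sin(a[2])
def dr(L,col):
    L=np.array(L,float);X=np.c_[a[0]+c*L[:,0]-s*L[:,1],a[1]+s*L[:,0]+c*L[:,1],L[:,2]]
    q=((proj(X,K,T)-[180,165]+.33)*3).astype(int);cv2.polylines(img,[q],True,col,1)
dr([(-20,-60,63),(-20,60,63),(101,60,63),(101,-60,63)],(0,0,255))
dr([(-125,-75,12),(-125,75,12),(125,75,12),(125,-75,12)],(0,255,0))
dr([(-94,-54,52),(-94,50,52),(-20,50,52),(-20,-54,52)],(255,255,0))
dr([(-99,-59,52),(-99,55,52),(-20,55,52),(-20,-59,52)],(255,0,255))
cv2.imwrite("pics/ov0.png",img)
```

```text
cover [4.80159421e+02 2.88626320e+02 1.65611166e-01] 9.488820837986871
[[ 0.28 -0.67]
 [-0.24 -0.94]
 [-0.3  -0.27]
 [ 0.53 -0.99]
 [-1.49  0.43]
 [ 1.14  0.05]
 [-0.05  1.54]
 [-0.07  1.8 ]]
housing [ 5.86715398e+02 -1.23035857e+02 -2.92626926e-01] -16.76628782480491
[[ 1.93 -0.09]
 [ 0.82  0.5 ]
 [ 2.15  2.66]
 [-3.55 -0.82]
 [-1.43 -1.01]
 [-3.38  0.26]]
```

View pics/ov0.png

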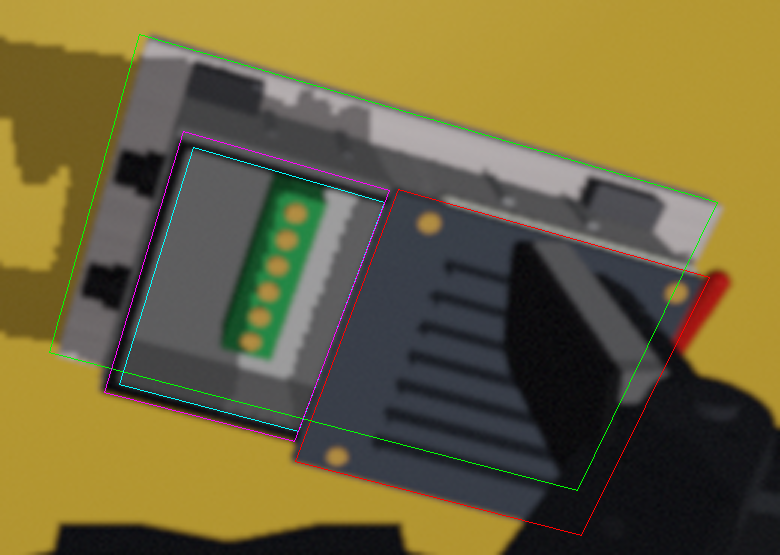

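The overlay agrees at gasket height to about 1 mm. The cover is at (480, 288.6) with yaw 9.5°, and the housing at about (586.7, -123) with yaw -16.6°. The tool needs to turn +80.5° about its x axis, which puts the camera over the lap edge later. I'll do that in three calls.

```bash
python3 -m jog '[{"linear":[0.05,0.005,-0.005],"rotation":[0.2,0,0],"grip":85},{"linear":[0.1,0.01,-0.01],"rotation":[0.4,0,0],"grip":85},{"linear":[0.15,0.015,-0.016],"rotation":[0.6,0,0],"grip":85},{"linear":[0.2,0.015,-0.016],"rotation":[0.8,0,0],"grip":85},{"linear":[0.2,0.015,-0.016],"rotation":[1,0,0],"grip":85}]'
python3 -m jog '[{"linear":[0,0,0],"rotation":[0.2,0,0],"grip":85},{"linear":[0,0,0],"rotation":[0.4,0,0],"grip":85},{"linear":[0,0,0],"rotation":[0.6,0,0],"grip":85},{"linear":[0,0,0],"rotation":[0.8,0,0],"grip":85},{"linear":[0,0,0],"rotation":[1,0,0],"grip":85}]'
python3 snap.py
```

```text
time_s: 1.45
eef_pos: [479.5, 286.8, 168.0]
ee_rot: [0.683, 0.177, 0.686, -0.179]
force: [0.4, -0.5, -0.7]
grip_width: 0.994
time_s: 1.87
eef_pos: [480.1, 285.3, 168.1]
ee_rot: [0.616, 0.342, 0.619, -0.345]
force: [-0.8, -0.6, 0.0]
grip_width: 0.994
{'time_s': np.float64(1.8667), 'eef_pos': array([480.076 , 285.3319, 168.1197]), 'ee_rot': array([ 0.6165,  0.3421,  0.6194, -0.3454]), 'force': array([-0.7532, -0.6074,  0.0223]), 'grip_width': np.float64(0.9945), 'joints': array([ 0.3265,  0.4437,  1.4808, -0.    ,  1.2232,  1.3419])}
```

```bash
cat > goto.py <<'E'
import sys,numpy as np
from rig import sense
from scipy.spatial.transform import Rotation as R
def plan(x,y,z,yawdeg):
    s=sense();q=s["ee_rot"];Rc=R.from_quat([q[1],q[2],q[3],q[0]])
    a=np.radians(yawdeg) # direction of tool y in world = cover +x
    ty=np.array([np.cos(a),np.sin(a),0]);tx=np.array([0,0,-1.]);tz=np.cross(tx,ty)
    Rt=R.from_matrix(np.c_[tx,ty,tz])
    print("lin",(Rc.inv().apply(np.array([x,y,z])-s["eef_pos"])/300).round(4),"rot",((Rc.inv()*Rt).as_rotvec()/.5).round(4),"pos",s["eef_pos"].round(1))
    m=Rc.as_matrix();print("tooly yaw",np.degrees(np.arctan2(m[1,1],m[0,1])).round(2),"tilt tx",m[:,0].round(4),"F",s["force"].round(1))
if __name__=="__main__": plan(*map(float,sys.argv[1:5]))
E
python3 goto.py 480 288.6 65 9.5
```

```text
lin [ 0.3437  0.0076 -0.0089] rot [ 7.793e-01 -3.000e-04  1.230e-02] pos [480.1 285.3 168.1]
tooly yaw 31.82 tilt tx [-0.0058 -0.002  -1.    ] F [-0.8 -0.6  0. ]
```

```bash
python3 -m jog '[{"linear":[0.08,0.002,-0.002],"rotation":[0.2,0,0],"grip":85},{"linear":[0.16,0.004,-0.004],"rotation":[0.4,0,0.01],"grip":85},{"linear":[0.24,0.006,-0.006],"rotation":[0.6,0,0.012],"grip":85},{"linear":[0.31,0.0076,-0.009],"rotation":[0.78,0,0.012],"grip":85},{"linear":[0.344,0.0076,-0.009],"rotation":[0.78,0,0.012],"grip":85},{"linear":[0.344,0.0076,-0.009],"rotation":[0.78,0,0.012],"grip":70},{"linear":[0.344,0.0076,-0.009],"rotation":[0.78,0,0.012],"grip":70}]'
python3 snap.py wrist:2; python3 goto.py 480 288.6 28 9.5
```

```text
time_s: 2.45
eef_pos: [480.5, 288.1, 65.5]
ee_rot: [0.54, 0.457, 0.54, -0.457]
force: [-0.3, 1.2, -0.4]
grip_width: 0.822
{'time_s': np.float64(2.5), 'eef_pos': array([480.839 , 288.3456,  66.1335]), 'ee_rot': array([ 0.5401,  0.4571,  0.5397, -0.4561]), 'force': array([ 0.1393,  0.1789, -0.5759]), 'grip_width': np.float64(0.8162), 'joints': array([3.3110e-01, 5.6860e-01, 1.5798e+00, 2.0000e-04, 9.9160e-01,
       1.7351e+00])}
lin [ 0.1271 -0.0028 -0.0012] rot [ 0.0019 -0.0009 -0.0031] pos [480.8 288.3  66.1]
tooly yaw 9.55 tilt tx [ 1.5e-03  7.0e-04 -1.0e+00] F [ 0.1  0.2 -0.6]
```

View pics/wrist2.png

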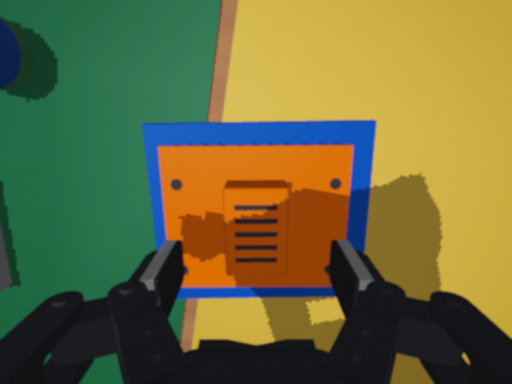

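The box is centred between the fingers (u≈257) and its edges are square to the image. Next I'll descend and grip.

```bash
python3 -m jog '[{"linear":[0.04,-0.001,-0.001],"rotation":[0.002,0,-0.003],"grip":70},{"linear":[0.08,-0.002,-0.001],"rotation":[0.002,0,-0.003],"grip":70},{"linear":[0.11,-0.003,-0.001],"rotation":[0.002,0,-0.003],"grip":70},{"linear":[0.125,-0.003,-0.001],"rotation":[0.002,0,-0.003],"grip":60},{"linear":[0.127,-0.003,-0.001],"rotation":[0.002,0,-0.003],"grip":50},{"linear":[0.127,-0.003,-0.001],"rotation":[0.002,0,-0.003],"grip":40},{"linear":[0.127,-0.003,-0.001],"rotation":[0.002,0,-0.003],"grip":30},{"linear":[0.127,-0.003,-0.001],"rotation":[0.002,0,-0.003],"grip":30},{"linear":[0.127,-0.003,-0.001],"rotation":[0.002,0,-0.003],"grip":30},{"linear":[0.127,-0.003,-0.001],"rotation":[0.002,0,-0.003],"grip":30},{"linear":[0.127,-0.003,-0.001],"rotation":[0.002,0,-0.003],"grip":30}]' 80
python3 snap.py; python3 goto.py 480 288.6 28 9.5
```

```text
time_s: 3.42
eef_pos: [480.4, 288.7, 28.8]
ee_rot: [0.54, 0.457, 0.54, -0.456]
force: [-1.0, -0.1, 5.3]
grip_width: 0.396
{'time_s': np.float64(3.4167), 'eef_pos': array([480.4434, 288.699 ,  28.8003]), 'ee_rot': array([ 0.5399,  0.4574,  0.5395, -0.4563]), 'force': array([-1.031 , -0.1191,  5.3138]), 'grip_width': np.float64(0.3957), 'joints': array([3.3190e-01, 6.2440e-01, 1.6021e+00, 5.0000e-04, 9.1340e-01,
       1.7365e+00])}
lin [ 0.0027 -0.0015  0.0001] rot [ 0.0001 -0.0013 -0.0031] pos [480.4 288.7  28.8]
tooly yaw 9.5 tilt tx [ 1.4e-03  9.0e-04 -1.0e+00] F [-1.  -0.1  5.3]
```

```bash
python3 -m jog '[{"linear":[-0.03,0,0],"rotation":[0,0,0],"grip":30},{"linear":[-0.08,0,0],"rotation":[0,0,0],"grip":30},{"linear":[-0.16,0,0],"rotation":[0,0,0],"grip":30},{"linear":[-0.25,0,0],"rotation":[0,0,0],"grip":30},{"linear":[-0.25,0,0],"rotation":[0,0,0],"grip":30},{"linear":[-0.25,0,0],"rotation":[0,0,0],"grip":30}]' 80
python3 snap.py wrist:3
python3 - <<'E'
import numpy as np,subprocess
a=np.radians(-16.6);c,s=np.cos(a),np.sin(a)
for hx,hy in((-75,-6),(-72,-1),(-57,-1)): print(586.7+c*hx-s*hy,-123+s*hx+c*hy)
E
```

```text
time_s: 3.92
eef_pos: [480.8, 288.8, 105.2]
ee_rot: [0.54, 0.458, 0.539, -0.455]
force: [-0.2, 0.4, -1.6]
grip_width: 0.405
{'time_s': np.float64(3.9667), 'eef_pos': array([480.0979, 288.5792, 103.8233]), 'ee_rot': array([ 0.5399,  0.4574,  0.5396, -0.4563]), 'force': array([ 0.3196,  0.0605, -2.3801]), 'grip_width': np.float64(0.4034), 'joints': array([3.3190e-01, 5.1640e-01, 1.5514e+00, 5.0000e-04, 1.0721e+00,
       1.7365e+00])}
513.1116767106853 -107.32330789141778
517.4150862711055 -103.38876012130703
531.7899248880825 -107.67408563238163
```

View pics/wrist3.png

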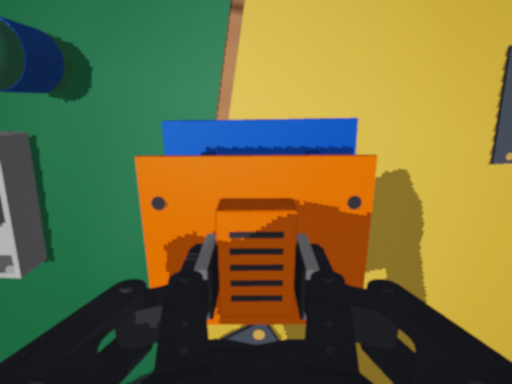

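```bash
python3 -m jog '[{"linear":[-0.01,-0.002,0.04],"rotation":[0.05,0,0],"grip":30},{"linear":[-0.02,-0.01,0.12],"rotation":[0.15,0,0],"grip":30},{"linear":[-0.02,-0.02,0.22],"rotation":[0.28,0,0],"grip":30},{"linear":[-0.02,-0.03,0.32],"rotation":[0.4,0,0],"grip":30},{"linear":[-0.02,-0.04,0.42],"rotation":[0.52,0,0],"grip":30},{"linear":[-0.02,-0.05,0.52],"rotation":[0.64,0,0],"grip":30},{"linear":[-0.02,-0.06,0.62],"rotation":[0.75,0,0],"grip":30},{"linear":[-0.02,-0.065,0.72],"rotation":[0.86,0,0],"grip":30},{"linear":[-0.02,-0.072,0.8],"rotation":[0.91,0,0],"grip":30},{"linear":[-0.02,-0.072,0.833],"rotation":[0.91,0,0],"grip":30},{"linear":[-0.02,-0.072,0.833],"rotation":[0.91,0,0],"grip":30}]' 80
python3 goto.py 513 -107.3 110 -16.6
```

```text
time_s: 4.88
eef_pos: [499.8, 36.5, 109.0]
ee_rot: [0.422, 0.568, 0.422, -0.567]
force: [-0.5, 1.2, -1.5]
grip_width: 0.4
lin [-0.0037  0.1802  0.4463] rot [-0.0052 -0.0017  0.0005] pos [499.8  36.5 109. ]
tooly yaw -16.75 tilt tx [-0.e+00  9.e-04 -1.e+00] F [-0.5  1.2 -1.5]
```

```bash
python3 -m jog '[{"linear":[-0.004,0.02,0.05],"rotation":[0,0,0],"grip":30},{"linear":[-0.004,0.06,0.15],"rotation":[-0.005,0,0],"grip":30},{"linear":[-0.004,0.1,0.25],"rotation":[-0.005,0,0],"grip":30},{"linear":[-0.004,0.14,0.35],"rotation":[-0.005,0,0],"grip":30},{"linear":[-0.004,0.17,0.42],"rotation":[-0.005,0,0],"grip":30},{"linear":[-0.004,0.18,0.446],"rotation":[-0.005,0,0],"grip":30},{"linear":[-0.004,0.18,0.446],"rotation":[-0.005,0,0],"grip":30},{"linear":[-0.004,0.18,0.446],"rotation":[-0.005,0,0],"grip":30}]' 80
python3 snap.py wrist:4 side:4 scene:4;python3 goto.py 513 -107.3 75 -16.6
```

```text
time_s: 5.55
eef_pos: [512.7, -105.9, 109.7]
ee_rot: [0.422, 0.567, 0.423, -0.567]
force: [-0.5, 0.3, -2.0]
grip_width: 0.401
{'time_s': np.float64(5.7), 'eef_pos': array([ 512.8638, -105.6126,  110.0265]), 'ee_rot': array([ 0.4226,  0.5667,  0.4235, -0.5664]), 'force': array([ 1.4761, -0.3423, -1.2715]), 'grip_width': np.float64(0.3983), 'joints': array([-4.2760e-01,  4.3890e-01,  1.6578e+00,  1.2000e-03,  1.0458e+00,
        1.4306e+00])}
lin [0.1167 0.0021 0.0054] rot [ 0.0036 -0.0023  0.0015] pos [ 512.9 -105.6  110. ]
tooly yaw -16.5 tilt tx [-4.0e-04  1.3e-03 -1.0e+00] F [ 1.5 -0.3 -1.3]
```

View pics/wrist4.png

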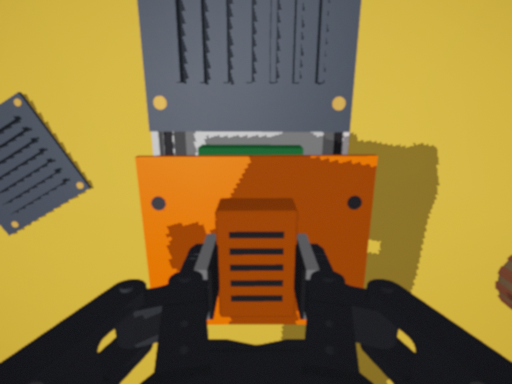

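View pics/side4.png

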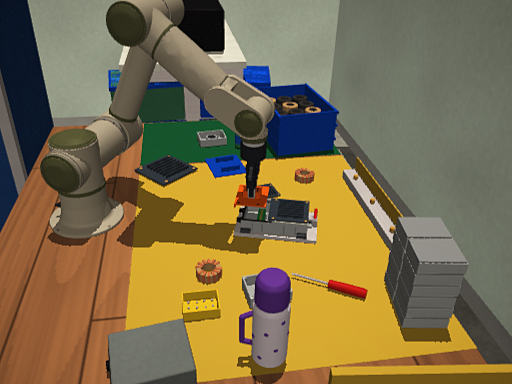

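Run:
```python
from h import *
p,d,K,T=load("wrist4");P=cloud(d,K,T)
c=cv2.cvtColor(p,cv2.COLOR_RGB2BGR)[85:170,125:390]
cv2.imwrite("pics/w4z.png",cv2.resize(c,None,fx=3,fy=3,interpolation=cv2.INTER_CUBIC))
print(P[165,200],P[120,250],P[215,257])
```

```text
[561.02791939 -92.97855793 105.74325236] [ 571.96140403 -120.27420705   63.26947195] [ 536.67097786 -114.02517926  126.95158147]
```

View pics/w4z.png

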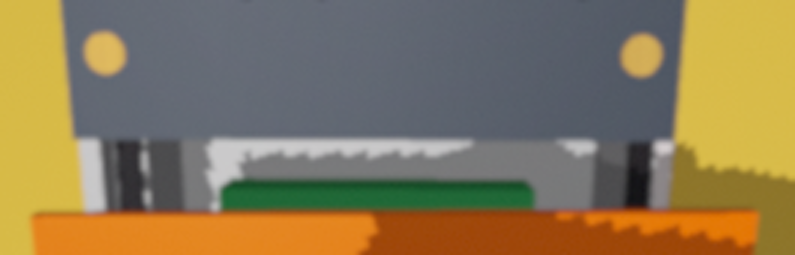

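Run:
```python
from h import *
p,d,K,T=load("wrist4")
f=lambda x,y:(x/3+125-.33,y/3+85-.33)
lap=ray([f(75,138),f(676,138)],K,T,63);cov=ray([f(33,214),f(758,210)],K,T,107.2)
gk=ray([f(118,190),f(145,190),f(628,190),f(651,190)],K,T,52)
wt=ray([f(104,190)],K,T,59)
a=np.radians(-16.6);c,s=np.cos(a),np.sin(a);R=np.array([[c,s],[-s,c]])
for n,q in(("lap",lap),("cov",cov),("gk",gk),("wt",wt)): print(n,q[:,:2].round(1).tolist(),"H",((q[:,:2]-[586.7,-123])@R.T).round(1).tolist())
for q in (lap,cov):
    v=q[0]-q[1];print(np.linalg.norm(v[:2]),np.degrees(np.arctan2(v[1],v[0]))-90)
```

```text
lap [[583.1, -61.1], [549.0, -175.6]] H [[-21.2, 58.3], [-21.1, -61.1]]
cov [[573.9, -65.9], [542.3, -174.3]] H [[-28.6, 51.0], [-27.9, -61.8]]
gk [[570.3, -61.9], [568.7, -67.4], [539.2, -166.3], [537.8, -171.0]] H [[-33.1, 53.9], [-33.1, 48.1], [-33.1, -55.1], [-33.1, -60.0]]
wt [[571.6, -61.4]] H [[-32.1, 54.7]]
119.4198722997886 -16.578550982149878
112.85161522119529 -16.253545134777553
```

Lap edge and gasket stripes put the housing at about (585.3, -123.9), yaw -16.6°. The held cover is about 7 mm short of the lap edge and about 3 mm off the wall. I'll descend to just above the gasket.

```bash
python3 -m jog '[{"linear":[0.03,0.002,0],"rotation":[0.004,0,0],"grip":30},{"linear":[0.07,0.005,0],"rotation":[0.008,0,0],"grip":30},{"linear":[0.11,0.007,0],"rotation":[0.008,0,0],"grip":30},{"linear":[0.14,0.007,0],"rotation":[0.008,0,0],"grip":30},{"linear":[0.155,0.007,0],"rotation":[0.008,0,0],"grip":30},{"linear":[0.158,0.007,0],"rotation":[0.008,0,0],"grip":30},{"linear":[0.158,0.007,0],"rotation":[0.008,0,0],"grip":30},{"linear":[0.158,0.007,0],"rotation":[0.008,0,0],"grip":30}]' 80
python3 snap.py wrist:5 scene:5;python3 goto.py 513 -107.3 58.8 -16.6
python3 - <<'E'
from h import *
p,d,K,T=load("wrist5")
c=cv2.cvtColor(p,cv2.COLOR_RGB2BGR)[85:185,125:390]
cv2.imwrite("pics/w5z.png",cv2.resize(c,None,fx=3,fy=3,interpolation=cv2.INTER_CUBIC))
E
```

```text
time_s: 6.37
eef_pos: [515.1, -106.2, 63.1]
ee_rot: [0.422, 0.568, 0.422, -0.567]
force: [-0.3, -0.2, -0.7]
grip_width: 0.398
{'time_s': np.float64(6.4667), 'eef_pos': array([ 515.1462, -106.2539,   63.1649]), 'ee_rot': array([ 0.4218,  0.5678,  0.4221, -0.5671]), 'force': array([ 0.4513,  0.2148, -0.2874]), 'grip_width': np.float64(0.4012), 'joints': array([-4.2690e-01,  5.1100e-01,  1.6897e+00,  1.3000e-03,  9.4070e-01,
        1.4351e+00])}
lin [ 0.0145 -0.0059  0.0054] rot [-0.0045 -0.002  -0.0006] pos [ 515.1 -106.3   63.2]
tooly yaw -16.73 tilt tx [ 6.e-04  9.e-04 -1.e+00] F [ 0.5  0.2 -0.3]
```

View pics/w5z.png

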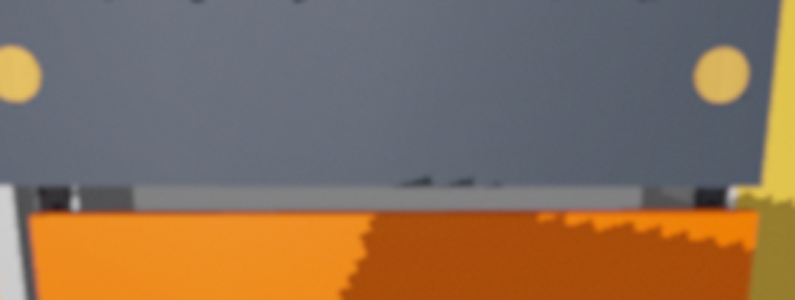

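```bash
python3 -m jog '[{"linear":[0.006,0,0],"rotation":[0,0,0],"grip":30},{"linear":[0.011,0,0],"rotation":[0,0,0],"grip":30},{"linear":[0.015,0,0],"rotation":[0,0,0],"grip":30},{"linear":[0.018,0,0],"rotation":[0,0,0],"grip":30},{"linear":[0.018,0,0],"rotation":[0,0,0],"grip":30}]' 80
python3 goto.py 513 -107.3 58.8 -16.6
```

```text
time_s: 6.88
eef_pos: [515.2, -106.3, 58.8]
ee_rot: [0.422, 0.568, 0.422, -0.567]
force: [-5.3, 0.9, 10.5]
grip_width: 0.397
lin [-0.0001 -0.0061  0.0053] rot [-0.0041 -0.0015 -0.0011] pos [ 515.2 -106.3   58.8]
tooly yaw -16.72 tilt tx [ 8.e-04  6.e-04 -1.e+00] F [-5.3  0.9 10.5]
```

```bash
python3 -m jog '[{"linear":[0.001,0,-0.003],"rotation":[0,0,0],"grip":30},{"linear":[0.001,0,-0.006],"rotation":[0,0,0],"grip":30},{"linear":[0.001,0,-0.009],"rotation":[0,0,0],"grip":30},{"linear":[0.001,0,-0.011],"rotation":[0,0,0],"grip":30},{"linear":[0.001,0,-0.011],"rotation":[0,0,0],"grip":30},{"linear":[0.001,0,-0.011],"rotation":[0,0,0],"grip":30}]' 80
python3 snap.py wrist:6;python3 goto.py 513 -107.3 58.8 -16.6
python3 - <<'E'
from h import *
p,d,K,T=load("wrist6")
c=cv2.cvtColor(p,cv2.COLOR_RGB2BGR)[85:185,125:390]
cv2.imwrite("pics/w6z.png",cv2.resize(c,None,fx=3,fy=3,interpolation=cv2.INTER_CUBIC))
E
```

```text
time_s: 7.38
eef_pos: [516.5, -103.5, 58.8]
ee_rot: [0.422, 0.568, 0.422, -0.567]
force: [-0.4, -3.2, 5.1]
grip_width: 0.401
{'time_s': np.float64(7.4333), 'eef_pos': array([ 516.4424, -103.4578,   58.7563]), 'ee_rot': array([ 0.4223,  0.5678,  0.4216, -0.567 ]), 'force': array([-0.8891, -4.0858,  4.6193]), 'grip_width': np.float64(0.402), 'joints': array([-4.2060e-01,  5.1860e-01,  1.6914e+00,  7.0000e-04,  9.3010e-01,
        1.4416e+00])}
lin [-0.0002 -0.0073  0.0156] rot [-0.0043 -0.0007 -0.0031] pos [ 516.4 -103.5   58.8]
tooly yaw -16.72 tilt tx [ 1.6e-03 -1.0e-04 -1.0e+00] F [-0.9 -4.1  4.6]
```

View pics/w6z.png

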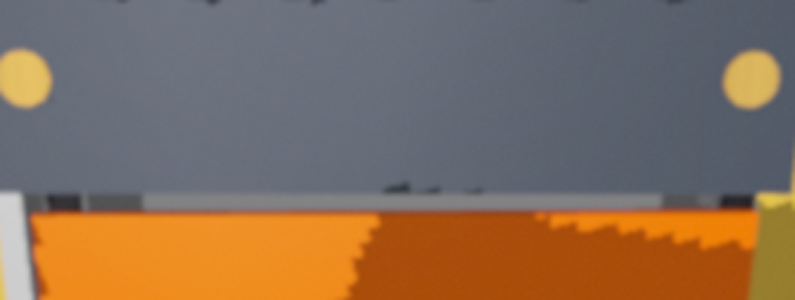

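View pics/wrist6.png

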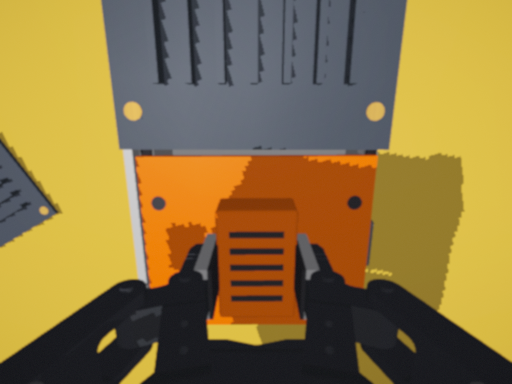

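```bash
python3 -m jog '[{"linear":[0.001,0,-0.003],"rotation":[0,0,0],"grip":30},{"linear":[0.001,0,-0.005],"rotation":[0,0,0],"grip":30},{"linear":[0.001,0,-0.005],"rotation":[0,0,0],"grip":30},{"linear":[0.001,0,-0.005],"rotation":[0,0,0],"grip":30}]' 80
python3 goto.py 513 -107.3 58.8 -16.6
```

```text
time_s: 7.77
eef_pos: [516.5, -103.3, 58.8]
ee_rot: [-0.423, -0.567, -0.421, 0.568]
force: [-7.3, -10.6, 6.7]
grip_width: 0.4
lin [-0.     -0.0074  0.0161] rot [-0.0044  0.0036 -0.0026] pos [ 516.5 -103.3   58.8]
tooly yaw -16.73 tilt tx [ 7.0e-04 -2.1e-03 -1.0e+00] F [ -7.3 -10.6   6.7]
```

The wall has stopped the cover: about 12 N lateral, no further travel, and still flat at z=58.8. The front edge is still 2–3 mm short of the lap edge. Next I slide along the wall.

```bash
python3 -m jog '[{"linear":[0.001,0.004,-0.003],"rotation":[0.005,0,0],"grip":30},{"linear":[0.001,0.008,-0.003],"rotation":[0.005,0,0],"grip":30},{"linear":[0.001,0.012,-0.003],"rotation":[0.005,0,0],"grip":30},{"linear":[0.001,0.016,-0.003],"rotation":[0.005,0,0],"grip":30},{"linear":[0.001,0.02,-0.003],"rotation":[0.005,0,0],"grip":30},{"linear":[0.001,0.024,-0.003],"rotation":[0.005,0,0],"grip":30},{"linear":[0.001,0.024,-0.003],"rotation":[0.005,0,0],"grip":30}]' 80
python3 snap.py wrist:7;python3 goto.py 513 -107.3 58.8 -16.6
python3 - <<'E'
from h import *
p,d,K,T=load("wrist7")
c=cv2.cvtColor(p,cv2.COLOR_RGB2BGR)[85:185,125:390]
cv2.imwrite("pics/w7z.png",cv2.resize(c,None,fx=3,fy=3,interpolation=cv2.INTER_CUBIC))
E
```

```text
time_s: 8.35
eef_pos: [521.5, -104.8, 58.7]
ee_rot: [-0.421, -0.566, -0.422, 0.57]
force: [-16.4, -5.6, 16.2]
grip_width: 0.398
{'time_s': np.float64(8.4), 'eef_pos': array([ 521.5549, -104.8194,   58.7695]), 'ee_rot': array([-0.4209, -0.566 , -0.4219,  0.5696]), 'force': array([-17.3065,  -6.3922,  15.4657]), 'grip_width': np.float64(0.3994), 'joints': array([-0.4169,  0.5307,  1.6703, -0.0046,  0.9443,  1.4505])}
lin [ 0.0001 -0.0249  0.0162] rot [-0.0085  0.0064  0.0084] pos [ 521.6 -104.8   58.8]
tooly yaw -16.84 tilt tx [-0.005  -0.0019 -1.    ] F [-17.3  -6.4  15.5]
```

View pics/w7z.png

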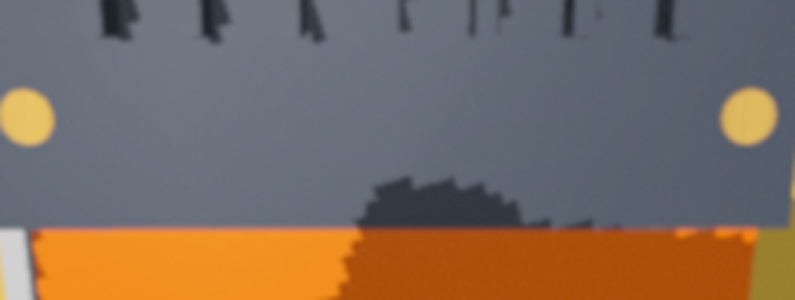

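```bash
python3 -m jog '[{"linear":[-0.001,0.004,-0.002],"rotation":[0,0.003,0.004],"grip":30},{"linear":[-0.001,0.008,-0.002],"rotation":[0,0.003,0.006],"grip":30},{"linear":[-0.001,0.012,-0.002],"rotation":[0,0.003,0.006],"grip":30},{"linear":[-0.001,0.016,-0.002],"rotation":[0,0.003,0.006],"grip":30},{"linear":[-0.001,0.016,-0.002],"rotation":[0,0.003,0.006],"grip":30}]' 80
python3 snap.py wrist:8;python3 goto.py 513 -107.3 58.8 -16.6
python3 - <<'E'
from h import *
p,d,K,T=load("wrist8")
c=cv2.cvtColor(p,cv2.COLOR_RGB2BGR)[85:185,125:390]
cv2.imwrite("pics/w8z.png",cv2.resize(c,None,fx=3,fy=3,interpolation=cv2.INTER_CUBIC))
E
```

```text
time_s: 8.82
eef_pos: [525.2, -106.0, 58.8]
ee_rot: [-0.421, -0.566, -0.422, 0.569]
force: [-8.2, -4.8, 5.2]
grip_width: 0.396
{'time_s': np.float64(8.8667), 'eef_pos': array([ 525.2031, -105.9889,   58.7975]), 'ee_rot': array([-0.4208, -0.5662, -0.4221,  0.5694]), 'force': array([-7.8958, -5.2269,  6.5345]), 'grip_width': np.float64(0.4059), 'joints': array([-0.4164,  0.5374,  1.6586, -0.0038,  0.9495,  1.4504])}
lin [ 0.0002 -0.0377  0.016 ] rot [-0.0082  0.0052  0.0083] pos [ 525.2 -106.    58.8]
tooly yaw -16.83 tilt tx [-0.0047 -0.0013 -1.    ] F [-7.9 -5.2  6.5]
```

View pics/w8z.png

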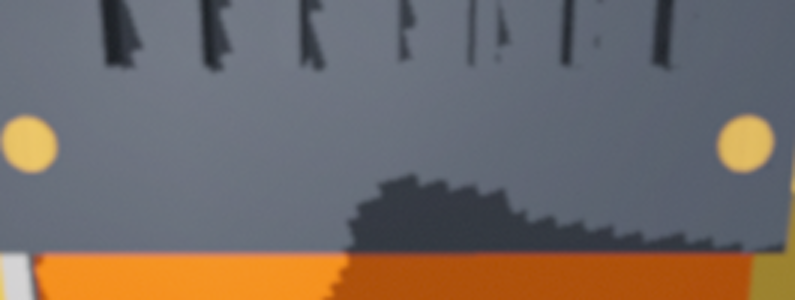

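```bash
python3 -m jog '[{"linear":[0,0.004,-0.0015],"rotation":[0,0.003,0.006],"grip":30},{"linear":[0,0.008,-0.0015],"rotation":[0,0.003,0.006],"grip":30},{"linear":[0,0.012,-0.0015],"rotation":[0,0.003,0.006],"grip":30},{"linear":[0,0.016,-0.0015],"rotation":[0,0.003,0.006],"grip":30},{"linear":[0,0.018,-0.0015],"rotation":[0,0.003,0.006],"grip":30},{"linear":[0,0.018,-0.0015],"rotation":[0,0.003,0.006],"grip":30}]' 80
python3 goto.py 530.4 -108.6 58.8 -16.6
```

```text
time_s: 9.37
eef_pos: [529.1, -107.2, 58.8]
ee_rot: [-0.42, -0.566, -0.423, 0.569]
force: [-11.1, -3.6, 11.0]
grip_width: 0.4
lin [-0.0001  0.0056  0.0033] rot [-0.0078  0.0035  0.0103] pos [ 529.1 -107.2   58.8]
tooly yaw -16.83 tilt tx [-5.4e-03 -2.0e-04 -1.0e+00] F [-11.1  -3.6  11. ]
```

```bash
python3 -m jog '[{"linear":[0,0.004,-0.0015],"rotation":[0,0.003,0.006],"grip":30},{"linear":[0,0.008,-0.0015],"rotation":[0,0.003,0.006],"grip":30},{"linear":[0,0.01,-0.0015],"rotation":[0,0.003,0.006],"grip":30},{"linear":[0,0.01,-0.0015],"rotation":[0,0.003,0.006],"grip":30}]' 80
python3 goto.py 530.4 -108.6 58.8 -16.6
```

```text
time_s: 9.7
eef_pos: [529.9, -107.4, 58.8]
ee_rot: [-0.419, -0.566, -0.424, 0.57]
force: [-15.6, -2.6, 13.8]
grip_width: 0.399
lin [-0.0001  0.0027  0.0034] rot [-0.007   0.002   0.0164] pos [ 529.9 -107.4   58.8]
tooly yaw -16.8 tilt tx [-0.0081  0.0014 -1.    ] F [-15.6  -2.6  13.8]
```

```bash
python3 -m jog '[{"linear":[0,0.004,-0.0015],"rotation":[0,0.002,0.02],"grip":30},{"linear":[0,0.006,-0.0015],"rotation":[0,0.002,0.03],"grip":30},{"linear":[0,0.006,-0.0015],"rotation":[0,0.002,0.03],"grip":30},{"linear":[0,0.006,-0.0015],"rotation":[0,0.002,0.03],"grip":30}]' 80
python3 goto.py 530.4 -108.6 58.8 -16.6
python3 snap.py wrist:9 side:9 scene:9
python3 - <<'E'
from h import *
a=[]
for n,(v0,v1,u0,u1) in {"scene9":(170,240,165,260),"side9":(170,250,225,325)}.items():
    p,d,K,T=load(n);c=cv2.cvtColor(p,cv2.COLOR_RGB2BGR)[v0:v1,u0:u1]
    a.append(cv2.resize(c,(400,320),interpolation=cv2.INTER_CUBIC))
cv2.imwrite("pics/z9.png",np.hstack(a))
E
```

```text
time_s: 10.03
eef_pos: [530.0, -107.4, 58.8]
ee_rot: [0.422, 0.568, 0.421, -0.567]
force: [-12.0, -3.1, 12.0]
grip_width: 0.4
lin [-0.0001  0.0025  0.0033] rot [-0.0067  0.0014 -0.0042] pos [ 530.  -107.4   58.8]
tooly yaw -16.79 tilt tx [ 0.0018 -0.0013 -1.    ] F [-12.   -3.1  12. ]
{'time_s': np.float64(10.1833), 'eef_pos': array([ 529.9681, -107.4026,   58.7541]), 'ee_rot': array([ 0.4224,  0.5678,  0.4209, -0.5674]), 'force': array([-12.3438,  -2.3722,  11.4394]), 'grip_width': np.float64(0.4011), 'joints': array([-4.1650e-01,  5.4340e-01,  1.6481e+00, -6.0000e-04,  9.4800e-01,
        1.4476e+00])}
```

View pics/z9.png

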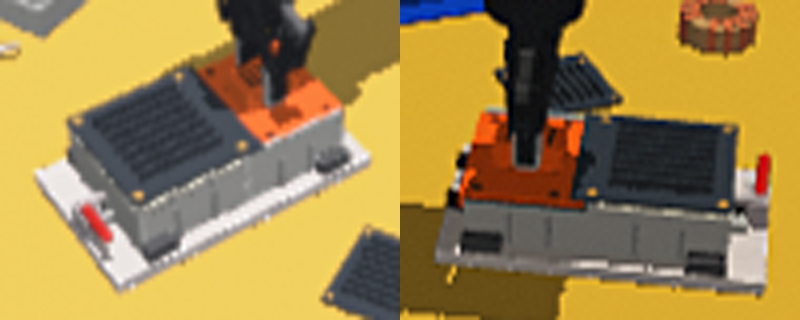

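View pics/wrist9.png

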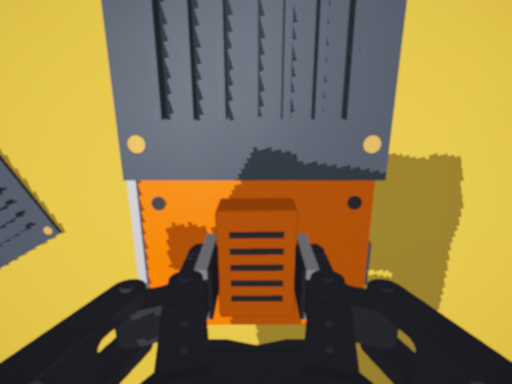

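Run:
```python
from h import *
a=np.radians(-16.6);c,s=np.cos(a),np.sin(a);R=np.array([[c,s],[-s,c]])
for n,vl in(("wrist6",85+193/3-.33),("wrist9",180)):
    p,d,K,T=load(n)
    # lap edge row by gradient around center columns
    g=p[...,0].astype(int)-p[...,2]
    col=g[:,160:230].mean(1);i=[r for r in range(140,200) if col[r]>50][:1]
    f=ray([(256,155.5)],K,T,55.9);l=ray([(256,vl)],K,T,63)
    F=((f[:,:2]-[585.3,-123.9])@R.T)[0];L=((l[:,:2]-[585.3,-123.9])@R.T)[0]
    print(n,"orange row",i,"front",F.round(1),"lap",L.round(1),"overlap",(F-L)[0].round(1))
p,d,K,T=load("scene9");P=cloud(d,K,T)
hsv=cv2.cvtColor(p,cv2.COLOR_RGB2HSV)
for n in("scene5","scene9"):
    p2,d2,_,_=load(n);P=cloud(d2,K,T)
    h=cv2.cvtColor(p2,cv2.COLOR_RGB2HSV)
    m=(h[...,2]<110)&(h[...,1]<110)&(P[...,2]>60)&(P[...,2]<66)&(P[...,0]>540)&(P[...,0]<720)&(P[...,1]>-210)&(P[...,1]<-40)
    q=P[m];print(n,m.sum(),q.mean(0).round(2))
```

```text
wrist6 orange row [155] front [-24.4  -0.7] lap [-20.3  -0.7] overlap -4.1
wrist9 orange row [180] front [-10.4  -0.7] lap [-20.4  -0.7] overlap 10.0
scene5 383 [ 627.79 -124.48   63.89]
scene9 342 [ 629.65 -123.78   64.11]
```

Overlap under the lap is now 10.0 mm, which matches home. The lap edge has not moved (-20.3 before, -20.4 after) and the cover has stopped against the end wall. I'll set the final hold.

```bash
python3 -m jog '[{"linear":[-0.0003,0.005,-0.0018],"rotation":[0,0.001,0.015],"grip":30},{"linear":[-0.0003,0.005,-0.0018],"rotation":[0,0.001,0.015],"grip":30},{"linear":[-0.0003,0.005,-0.0018],"rotation":[0,0.001,0.015],"grip":30},{"linear":[-0.0003,0.005,-0.0018],"rotation":[0,0.001,0.015],"grip":30},{"linear":[-0.0003,0.005,-0.0018],"rotation":[0,0.001,0.015],"grip":30},{"linear":[-0.0003,0.005,-0.0018],"rotation":[0,0.001,0.015],"grip":30}]' 80
python3 - <<'E'
from rig import *
import numpy as np
F=[]
for i in range(8):
    capture("side");F.append(sense()["force"])
print(np.mean(F,0),np.std(F,0))
E
python3 goto.py 530.4 -108.6 58.8 -16.6
```

```text
time_s: 10.68
eef_pos: [530.0, -107.4, 58.8]
ee_rot: [0.423, 0.568, 0.42, -0.567]
force: [-10.8, -4.3, 9.3]
grip_width: 0.405
[-10.75732547  -3.97349982   9.90350137] [0.5020073  0.64404848 0.29542329]
lin [0.     0.0024 0.0033] rot [-0.0064  0.002  -0.0106] pos [ 530.  -107.4   58.8]
tooly yaw -16.78 tilt tx [ 0.0048 -0.0025 -1.    ] F [-9.9 -3.5  9.9]
```

Fz is 9.9 N, but the tool leans 0.28°. I'll level it so the cover lies flat.

```bash
python3 -m jog '[{"linear":[-0.0002,0.005,-0.0018],"rotation":[0,0.002,-0.001],"grip":30},{"linear":[-0.0002,0.005,-0.0018],"rotation":[0,0.002,-0.001],"grip":30},{"linear":[-0.0002,0.005,-0.0018],"rotation":[0,0.002,-0.001],"grip":30},{"linear":[-0.0002,0.005,-0.0018],"rotation":[0,0.002,-0.001],"grip":30},{"linear":[-0.0002,0.005,-0.0018],"rotation":[0,0.002,-0.001],"grip":30},{"linear":[-0.0002,0.005,-0.0018],"rotation":[0,0.002,-0.001],"grip":30}]' 80
python3 - <<'E'
from rig import *
import numpy as np
F=[]
for i in range(8):
    capture("side");s=sense();F.append(np.r_[s["force"],s["wrist_torque"]])
print(np.mean(F,0).round(2),np.std(F,0).round(2))
E
python3 goto.py 530.4 -108.6 58.8 -16.6
```

```text
time_s: 11.58
eef_pos: [530.0, -107.4, 58.8]
ee_rot: [-0.422, -0.567, -0.421, 0.568]
force: [-11.3, -4.0, 9.3]
grip_width: 0.401
[-11.29  -3.91   9.95  -0.53   1.81  -0.09] [0.55 0.56 0.43 0.04 0.04 0.03]
lin [-0.0001  0.0026  0.0033] rot [-0.0064  0.0016 -0.0008] pos [ 529.9 -107.4   58.8]
tooly yaw -16.78 tilt tx [ 1.e-04 -9.e-04 -1.e+00] F [-11.5  -4.2   9.1]
```

```bash
python3 snap.py wrist:10 scene:10
```

```text
{'time_s': np.float64(12.0833), 'eef_pos': array([ 529.9408, -107.4009,   58.7691]), 'ee_rot': array([-0.422 , -0.5675, -0.4214,  0.5677]), 'force': array([-11.1133,  -4.899 ,   9.7645]), 'grip_width': np.float64(0.4036), 'joints': array([-4.1640e-01,  5.4400e-01,  1.6469e+00, -9.0000e-04,  9.5010e-01,
        1.4478e+00])}
```

View pics/wrist10.png

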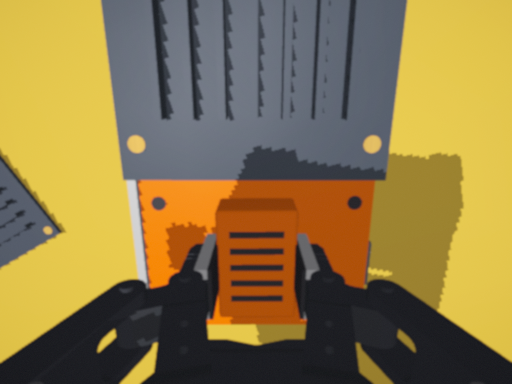

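The cover's front edge is under the lap edge (v≈180), its left side runs along the wall (u≈138), and the lap line is parallel. Nothing has moved since the previous view, so I'm handing in.

```bash
python3 -c "
from rig import *
print(finish_job())"
```

```text
the job is handed in; nothing more can be done
None
```

The terminal cover is in its home position and was handed in at about 12 s, still held and pressed down. I gripped its box at 80 N and laid it on the gasket about 4 mm short of the main cover. I then pushed it against the raised wall and slid it about 14 mm along the wall until it stopped.

| Last check | Result |
|---|---|
| Front edge under the main cover | 10.0 mm by wrist camera, the nominal home overlap |
| Main cover | Lap edge at -20.3 mm before the slide and -20.4 mm after (housing frame), so no visible shift |
| End stop | Cover stopped moving with about 10 N pushing it forward |
| Raised wall | About 7 N of side push |
| Downward push | 9.9 N and steady, tool level within 0.1° |
| Gripper height | Same as at first contact with the gasket |

- **Limits of the checks:** I inferred the flange meeting the end wall from the stop and the 10.0 mm overlap, because I couldn't see it directly.
- **Disagreement:** A coarse scene-camera average of the main cover's position moved by about 2 mm. The gripper hid part of the cover in that view, so I trusted the wrist camera instead.
- **During the slide:** The tool leaned by up to 0.5° and the downward force briefly reached about 16 N. Both were corrected before hand-in.

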